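# Comb loose pins into the grooves of a sorting tray

### The arm

A 6-joint arm with a two-finger parallel gripper is mounted at the origin on the work surface. World frame = base frame: x ahead of the robot, y to its left, z up, the work surface at z = 0. Lengths are in m, angles in rad, forces in N, time in s.
With the tool pointing down it reaches from about 0.35 to 0.975 m from the base axis. Payload 4.9 kg.
Tool frame: the origin (TCP) lies midway between the tips of the shut fingers; the grasp point (between the pads) lies 19 mm behind it; z points along the fingers, y is the line along which they close (so a half turn about z gives the same grasp; the last joint's range is limited). The gripper opens to 85 mm and grips with 20 to 120 N. Pads are 22 mm wide; open, the fingers measure 114 mm over their backs; the gripper's body (76 mm by 85 mm) begins 54 mm behind the grasp point. The pads swing forward as they close: fully open they stand 13 mm farther back than shut.
Start: joints at [-1.246, 0.053, 1.613, -0, 1.476, -0.119], TCP at [0.268, -0.564, 0.231] pointing down, gripper open.
Joint ranges: [-3.01, 3.01], [-1.01, 2.22], [0.06, 2.58], [-1.02, 4.17], [0.09, 2.62], [-3.14, 3.14]. Speed limits (rad/s): [2.57, 2.57, 3.14, 3.14, 3.14, 3.14].

### API

Orientations are given as a rotation vector (axis times angle).
In Python, from station import ctrl gives the robot as it stands. The module is installed in compiled form; this text tells all that it offers.
- The arm moves only by the shell command python3 -m handwheel 'ROWS' [OPENING] [FORCE]. ROWS is JSON, a list of rows, each a list of 2 entries, a list of its own where there are three numbers: the shift along the tool's x, y, z in cm, then the turn, a rotation vector about the tool's x, y, z in rad. In form: [[[tx, ty, tz], [ax, ay, az]], ...]. A call has 1 to 5 rows; each row is the pose to reach, as a shift and turn from the pose commanded when the call began, along the tool's axes at that moment; what a row does not reach only later rows make up. A row lasts 1/8 s, in which the tool goes at most 62.5 mm and 10.7 degrees, less where a joint would pass 70% of its speed; a pose out of reach is approached as far as the arm can. A call with a gripper value outside its range is refused whole. OPENING is the gripper's target within -1 to 1 (shut at 1, half-way at 0, fully open at -1), set as the call begins (- or left out, the last holds). The fingers move at their own pace and stop on an object; FORCE is the grip in N (left out, the last holds). Time passes only in rows, so rows that repeat a pose let the fingers close. It gives the time, the measured TCP pose, the force, the opening and the grip force at its end, in the units of the state.
- ctrl.get_obs(): the state, without advancing time (a new reading comes with each control period).
- ctrl.get_image(name): name is "scene" or "top"; returns the picture (480x640x3 uint8, blue, green, red); there is no depth.
- ctrl.calibration(name): a dict with "fx", "fy", "cx", "cy" (pixels), "R" (3x3) and "t" (3): a world point X has camera coordinates R X + t. Camera axes: x right, y down, z forward; pixel columns grow to the right and rows downward; lengths in m; the calibration is good to about 2 mm. A picture is of the moment at which its call begins. calibration takes no time and is no camera call.
- ctrl.finish_job(): hands the job in; it is judged then, once.
Trained networks look in the newest picture that a camera, given by its name, has taken for a name from the list of things; names that differ only in an ending like _2 or _b are one class to them, and where a whole thing is asked for, a point or a joint stands for the part that bears it (a point fixed in the world has none). Each returns a list of dicts, best first, with "score" (0 to 1); they miss things now and then, are a little off and sometimes report something else, mostly with a low value. They report only what shows in the picture. A call takes as long as a camera call. They do not tell look-alikes from the thing itself.
- ctrl.look_for(camera, query): "position" ([column, row] in pixels, amid what is visible of it).
- ctrl.landmark_of(camera, query): "position" ([column, row] in pixels: a listed point, or the origin of a listed thing).
The state is a dict: "t": time; "q": joint angles; "dq": joint speeds; "effort": joint torques, N m; "tool_pos": TCP position; "tool_rot": TCP orientation; "contact_force": force on the tool from outside, world axes, zero at the start; "wrist_torque": the same for the moment, N m; "opening": finger opening in m; "grip_force": force on a finger pad.
Only numpy, scipy, OpenCV 4.12 (cv2) and the standard library are available. Lean on these libraries where they do the work, as an engineer would, in place of code of your own. Each camera call takes 0.05 s, during which the arm holds its last target. There are 200 camera calls.

### The job

Take the orange sprung rake from its red stand, lower it into the plain end of the blue tray behind the loose brass pins until its shoulders bear lightly on both long rims, and, keeping that light pressure, comb towards the grooved end and right up to the strip beyond the last groove, so that all four pins settle in grooves, one to a groove. Go gently (never lean on the tray or pins with more than about 15 N), move the pins with the rake only, and comb again if one has not gone down. Then hang the rake back in its stand, let go, and leave the jar, mug and gear where they are.

Things in the scene. Friction and masses are not known exactly. Their poses are not given: they have to be found in the camera images.
- tray: Blue tray, fixed, 110 (x) x 320 (y) x 30 mm tall; origin at the centre of its underside, z up. Inside 90 x 308 mm; long rims (along y) 10 mm thick, end walls 6 mm, all 30 mm high. White flat deck, top at z = 16 mm, from y = -154 to +18 mm: the plain end, where the pins start, all at y > -115 mm. On the deck a pin's centre is at z = 21 mm.
- groove1 (a point): Floor centre of the first groove (z = 6 mm, y = 24 mm in the tray), axes as the tray's. Five grooves along x, 12 mm wide, 10 mm deep, follow each 20 mm along +y, between grey round-topped ridges 8 mm wide, as high as the deck. A seated pin has its centre 5 mm above this point and its top level with the deck.
- strip (a point): Centre of the white strip beyond the last groove (z = 16 mm, level with the deck), 44 mm wide in y (tray y = 110 to 154 mm), 90 mm in x; axes as the tray's.
- rake: Rake, 0.3 to 0.45 kg, hanging upright by its steel flange, 40 (x) x 72 (y) x 6 mm; origin at the centre of the flange's underside, z up. Under it a stem with an orange crossbar 124 (x) x 24 (y) x 8 mm: its ends are the shoulders. Under the bar 7 teeth, 12 mm long, 8 mm thick, over 81 mm in x. With the shoulders on the tray's rims the teeth clear deck and seated pins by 2 mm.
- rake_grip (a point): Centre of the rake's orange grip block, 40 (x) x 22 (y) x 50 mm, 31 mm above the rake's origin, axes as the rake's: pinch across y from above. The stem telescopes stiffly (slips only above 40 N) and was left at an unknown length: shoulders' underside 74 to 92 mm below the rake's origin; find by touch. The crossbar is sprung: gives from about 2 N, then 1 mm per 2 N, 12 mm at most.
- stand: Red rake stand, fixed: two upright plates 60 (x) x 10 (y) mm, tops 120 mm above the bench, with a slot 40 mm wide in y between them, open at the top and both x ends. Origin on the bench at the slot's centre. The rake hangs with its crossbar along x, its flange on both plates, its origin 120 mm above this one. Lift straight up 110 mm to clear; lower it back the same way.
- pin0: Loose brass pin 1 of 4, a round-ended rod 10 mm thick, 72 mm long, 45 g; origin at its centre, x along its length. Starts askew on the deck. A pin half down in a groove can snag the rake: raise the rake some 2 mm and it rides on.
- pin1: Loose brass pin 2 of 4, a round-ended rod 10 mm thick, 72 mm long, 45 g; origin at its centre, x along its length. Starts askew on the deck. A pin half down in a groove can snag the rake: raise the rake some 2 mm and it rides on.
- pin2: Loose brass pin 3 of 4, a round-ended rod 10 mm thick, 72 mm long, 45 g; origin at its centre, x along its length. Starts askew on the deck. A pin half down in a groove can snag the rake: raise the rake some 2 mm and it rides on.
- pin3: Loose brass pin 4 of 4, a round-ended rod 10 mm thick, 72 mm long, 45 g; origin at its centre, x along its length. Starts askew on the deck. A pin half down in a groove can snag the rake: raise the rake some 2 mm and it rides on.
- jar: Bystander: jar with red cap, 56 mm across, 75 mm tall; origin under its centre.
- mug: Bystander: blue mug, 76 mm across, 85 mm tall; origin under its centre.
- gear: Bystander: dark steel hub, 64 mm across, 26 mm tall; origin under its centre.
Mind the look-alikes: they are no part of the job. Of the things like the stand, leave any that is green or purple; of the rest the smaller one is meant.

How it is judged:
On the way, in this order (a step that is already met when the one before it is completed fails the run):
1. the rake bears on the tray (over 1 N) at the plain end, behind the pins (contact force between rake and tray above 1 N and x of rake in the frame of tray between -0.02 and 0.02 m and angle between the x axis of rake and the x axis of tray, either way round below 0.15 rad and y of rake in the frame of tray between -0.15 and -0.105 m and angle between rake's own z axis and vertical below 0.2 rad), for 0.15 s.
2. the rake bears on the tray (over 1 N) in the middle of the deck (contact force between rake and tray above 1 N and x of rake in the frame of tray between -0.02 and 0.02 m and angle between the x axis of rake and the x axis of tray, either way round below 0.15 rad and y of rake in the frame of tray between -0.07 and 0 m), for 0.05 s.
3. the rake bears on the tray (over 1 N) above the grooves (contact force between rake and tray above 1 N and x of rake in the frame of tray between -0.02 and 0.02 m and angle between the x axis of rake and the x axis of tray, either way round below 0.15 rad and y of rake in the frame of tray between 0.03 and 0.1 m), for 0.05 s.
4. the rake bears on the tray (over 1 N) at the strip beyond the last groove (contact force between rake and tray above 1 N and x of rake in the frame of tray between -0.02 and 0.02 m and angle between the x axis of rake and the x axis of tray, either way round below 0.15 rad and y of rake in the frame of tray above 0.112 m), for 0.1 s.
At the end, for the whole second after the job is handed in: Each of the four pins lies in a groove, one to a groove (centre within 2.5 mm of the groove-floor height, within 0.08 rad of the groove, at rest); the rake hangs upright in its stand, flange on the plates (within 20 mm of its centre, height within 5 mm), at rest (z of pin0 in the frame of tray between 0.008 and 0.0135 m and angle between the x axis of each of pin0, pin1, pin2, pin3 and the x axis of tray, either way round below 0.08 rad and y of pin0 in the frame of tray between 0.016 and 0.112 m and x of pin0 in the frame of tray between -0.02 and 0.02 m and linear speed of each of pin0, pin1, pin2, pin3, rake below 0.02 m/s and z of pin1 in the frame of tray between 0.008 and 0.0135 m and y of pin1 in the frame of tray between 0.016 and 0.112 m and x of pin1 in the frame of tray between -0.02 and 0.02 m and z of pin2 in the frame of tray between 0.008 and 0.0135 m and y of pin2 in the frame of tray between 0.016 and 0.112 m and x of pin2 in the frame of tray between -0.02 and 0.02 m and z of pin3 in the frame of tray between 0.008 and 0.0135 m and y of pin3 in the frame of tray between 0.016 and 0.112 m and x of pin3 in the frame of tray between -0.02 and 0.02 m and horizontal distance between rake and stand below 0.02 m and z of rake in the frame of stand between 0.116 and 0.125 m and angle between rake's own z axis and vertical below 0.1 rad); the robot touches nothing.
It fails at once if the rake presses on the tray with more than 18 N (contact force between rake and tray above 18 N).
It fails at once if the rake presses on a pin with more than 18 N (contact force between rake and pin0 above 18 N or contact force between rake and pin1 above 18 N or contact force between rake and pin2 above 18 N or contact force between rake and pin3 above 18 N).
It fails at once if the fingers or arm touch a pin (contact force between any of the fingers, the arm and pin0 above 0.5 N or contact force between any of the fingers, the arm and pin1 above 0.5 N or contact force between any of the fingers, the arm and pin2 above 0.5 N or contact force between any of the fingers, the arm and pin3 above 0.5 N).
It fails at once if a bystander is moved by more than 20 mm (distance of any of jar, mug, gear from where it was at the start of the episode above 0.02 m).
It also fails if it takes over 72 s, if anything falls off the work surface, if the arm or the gripper's body presses on something with over 40 N, if the wrist force passes 120 N, or if a joint passes its speed limit or range.

## Working session

There is one attempt and no reset: what is moved stays moved. The work goes in short steps, Python scripts to look and compute and a shell command to move; the robot and the scene stay as the last step left them, time stands still between calls to the robot, and variables do not carry over. Pictures are saved under pics/ and viewed, at most 10 in all, crops included, and the job is handed in when it is done.

```bash
mkdir -p pics; cat > h.py <<'E'
import numpy as np, cv2
from station import ctrl
from scipy.spatial.transform import Rotation as Ro
def ray(cam,p):
    c=ctrl.calibration(cam);R=np.array(c["R"]);t=np.array(c["t"])
    d=R.T@np.array([(p[0]-c["cx"])/c["fx"],(p[1]-c["cy"])/c["fy"],1]);return -R.T@t,d
def at(cam,p,z):
    o,d=ray(cam,p);return o+d*(z-o[2])/d[2]
def px(cam,X):
    c=ctrl.calibration(cam);v=np.array(c["R"])@np.array(X)+np.array(c["t"]);return np.array([c["fx"]*v[0]/v[2]+c["cx"],c["fy"]*v[1]/v[2]+c["cy"]])
def tool(dw):  # world shift m -> tool cm
    o=ctrl.get_obs();return Ro.from_rotvec(o["tool_rot"]).inv().apply(dw)*100
def st():
    o=ctrl.get_obs();print(round(o["t"],2),np.round(o["tool_pos"],4),np.round(Ro.from_rotvec(o["tool_rot"]).as_matrix(),3).tolist(),np.round(o["contact_force"],2),round(o["opening"],4),o["grip_force"])
E
python3 - <<'E'
from h import *
np.set_printoptions(suppress=True,precision=3)
for c in("scene","top"):
    cv2.imwrite(f"pics/{c}0.png",ctrl.get_image(c))
    for q,z in(("tray",0),("groove1",.006),("strip",.016),("rake",.12),("rake_grip",.151),("stand",0),("pin0",.021),("jar",0),("mug",0),("gear",0)):
        for r in ctrl.landmark_of(c,q)[:5]: 
            if r["score"]>.2: print(c,q,round(r["score"],2),np.round(r["position"]),at(c,r["position"],z))
st()
E
```

```text
scene tray 0.98 [355. 321.] [0.574 0.084 0.   ]
scene tray 0.45 [386. 378.] [0.586 0.212 0.   ]
scene groove1 0.58 [360. 332.] [0.579 0.111 0.006]
scene strip 0.58 [357. 316.] [0.567 0.081 0.016]
scene strip 0.56 [384. 379.] [0.596 0.214 0.016]
scene rake_grip 0.75 [287. 170.] [ 0.549 -0.229  0.151]
scene stand 0.97 [230. 169.] [ 0.616 -0.427  0.   ]
scene stand 0.75 [291. 211.] [ 0.547 -0.229  0.   ]
scene stand 0.7 [310. 131.] [ 0.372 -0.437 -0.   ]
scene stand 0.59 [292. 176.] [ 0.492 -0.325  0.   ]
scene pin0 0.71 [342. 297.] [0.572 0.032 0.021]
scene pin0 0.63 [340. 282.] [0.557 0.002 0.021]
scene pin0 0.6 [355. 316.] [0.574 0.082 0.021]
scene pin0 0.54 [352. 304.] [0.564 0.057 0.021]
scene jar 0.8 [229. 276.] [ 0.75  -0.148  0.   ]
scene mug 0.62 [268. 322.] [ 0.728 -0.008  0.   ]
scene mug 0.27 [292. 209.] [ 0.543 -0.234  0.   ]
scene gear 0.86 [318. 420.] [0.738 0.208 0.   ]
scene gear 0.62 [290. 212.] [ 0.552 -0.228  0.   ]
top tray 0.73 [258. 234.] [0.578 0.082 0.   ]
top groove1 0.89 [249. 234.] [0.575 0.107 0.006]
top groove1 0.47 [277. 236.] [0.57  0.03  0.006]
top groov
[... 283 characters left out ...]
4  0.   ]
top stand 0.73 [369. 242.] [ 0.549 -0.222  0.   ]
top stand 0.56 [438. 213.] [ 0.626 -0.415  0.   ]
top pin0 0.52 [265. 231.] [0.582 0.06  0.021]
top pin0 0.49 [257. 234.] [0.575 0.082 0.021]
top pin0 0.45 [276. 236.] [0.568 0.032 0.021]
top pin0 0.44 [284. 235.] [0.57  0.009 0.021]
top pin0 0.33 [290. 175.] [ 0.736 -0.008  0.021]
top jar 0.69 [341. 166.] [ 0.761 -0.15   0.   ]
top mug 0.64 [290. 176.] [ 0.735 -0.009  0.   ]
top mug 0.63 [211. 174.] [0.745 0.21  0.   ]
top gear 0.83 [211. 174.] [0.746 0.211 0.   ]
top gear 0.58 [292. 176.] [ 0.734 -0.015  0.   ]
1.1 [ 0.268 -0.564  0.231] [[0.903, 0.429, -0.0], [0.429, -0.903, 0.0], [-0.0, -0.0, -1.0]] [-0.83  0.38 -0.39] 0.085 0.0
```

View pics/scene0.png

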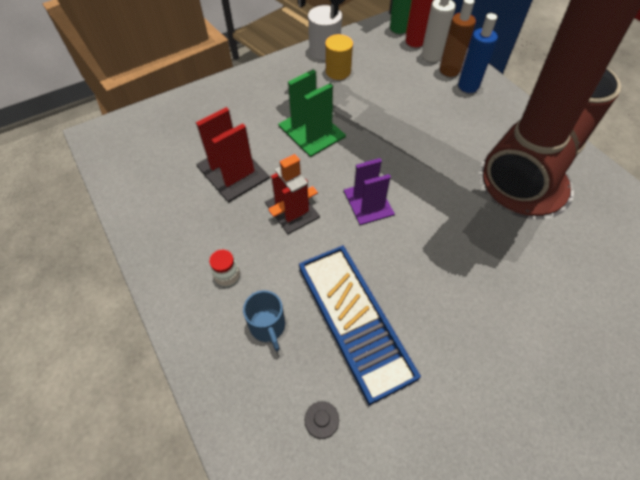

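View pics/top0.png

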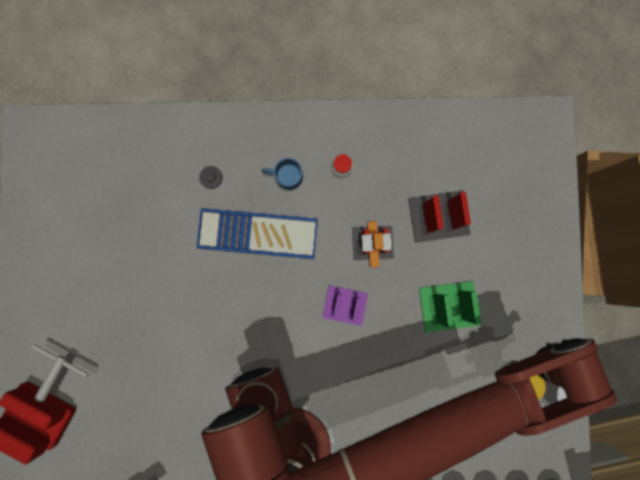

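The top view shows two red stands: the small one holding the rake at (374,241) and an empty larger one at (445,214). The green stand is at (450,305) and the purple one at (345,305). I choose the small red stand with the rake. The tray runs from (316,236) at the plain end to (200,230) at the grooved end, and the pins are near (272,235). Next I'll measure the angles and check the choice in a crop.

```bash
python3 - <<'E'
from h import *
np.set_printoptions(suppress=True,precision=4)
im=cv2.imread("pics/top0.png");hsv=cv2.cvtColor(im,cv2.COLOR_BGR2HSV)
def seg(lo,hi,x0,x1,y0,y1,z,n):
    m=cv2.inRange(hsv,lo,hi);k=np.zeros_like(m);k[y0:y1,x0:x1]=m[y0:y1,x0:x1]
    ys,xs=np.nonzero(k);P=np.array([at("top",(x,y),z)[:2] for x,y in zip(xs,ys)]).astype(np.float32)
    r=cv2.minAreaRect(P);print(n,len(P),r,cv2.boxPoints(r).tolist());return P
seg((100,110,40),(125,255,255),190,325,200,265,.03,"tray")
seg((8,150,120),(22,255,255),355,395,210,275,.04,"bar")
seg((8,150,120),(22,255,255),373,384,232,250,.17,"grip")
seg((0,0,150),(180,60,255),355,395,225,255,.126,"flange")
c=cv2.resize(im[195:275,330:480],None,fx=5,fy=5,interpolation=cv2.INTER_CUBIC);cv2.imwrite("pics/crop1.png",c)
print(px("top",[.549,-.222,0]),ray("top",(0,0))[0])
E
```

```text
tray 1150 ((0.577113926410675, 0.08284306526184082), (0.3151360750198364, 0.10718970000743866), 83.82634735107422) [[0.5068846940994263, -0.06804744899272919], [0.6134527921676636, -0.07957486808300018], [0.6473431587219238, 0.23373357951641083], [0.5407750606536865, 0.24526099860668182]]
bar 360 ((0.5420612096786499, -0.2350553423166275), (0.11846263706684113, 0.03440631926059723), 1.304711103439331) [[0.48245352506637573, -0.2192053198814392], [0.48323696851730347, -0.2536027133464813], [0.6016688942909241, -0.2509053647518158], [0.6008854508399963, -0.21650797128677368]]
grip 135 ((0.5434871912002563, -0.2276151329278946), (0.019657567143440247, 0.0418533980846405), 88.67571258544922) [[0.5223389267921448, -0.23695765435695648], [0.5641811490058899, -0.23792491853237152], [0.5646354556083679, -0.2182726114988327], [0.5227932333946228, -0.21730534732341766]]
flange 244 ((0.542098879814148, -0.23030927777290344), (0.03874771296977997, 0.06967784464359283), 2.0755929946899414) [[0.5214759707450867, -0.19619490206241608], [0.5239995121955872, -0.2658270299434662], [0.5627217888832092, -0.264423668384552], [0.5601982474327087, -0.1947915256023407]]
[368.8769 242.1647] [ 0.4602 -0.084   1.6263]
```

View pics/crop1.png

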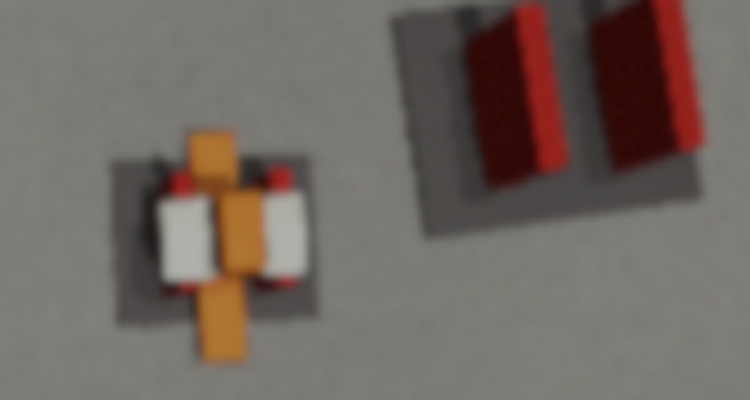

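The crop confirms it. The rake (white flange, orange grip near crop (240,232), bar from (213,130) to (222,360)) hangs in the small red stand; the empty stand on the right is larger. Next I'll fit the tray edges more carefully, in both cameras.

```bash
python3 - <<'E'
from h import *
from scipy.optimize import minimize
np.set_printoptions(suppress=True,precision=4)
im=cv2.imread("pics/top0.png");hsv=cv2.cvtColor(im,cv2.COLOR_BGR2HSV)
m=cv2.inRange(hsv,(100,110,40),(125,255,255))
top=[];bot=[]
for x in range(206,312):
    c=np.nonzero(m[200:268,x])[0]+200
    top.append(at("top",(x,c[0]-.5),.03)[:2]);bot.append(at("top",(x,c[-1]+.5),0)[:2])
for n,P in(("far",top),("near",bot)):
    P=np.array(P);s=np.polyfit(P[:,1],P[:,0],1);print(n,s,np.polyval(s,.083))
lab=[]
# silhouette IoU fit in both cameras
S=[(sx*.055,sy*.16,z) for sx in(-1,1) for sy in(-1,1) for z in(0,.03)]
M={}
for cam,box in(("top",(190,325,200,268)),("scene",(290,430,240,410))):
    h=cv2.cvtColor(cv2.imread(f"pics/{cam}0.png"),cv2.COLOR_BGR2HSV)
    k=cv2.inRange(h,(100,110,40),(125,255,255));q=np.zeros_like(k);q[box[2]:box[3],box[0]:box[1]]=k[box[2]:box[3],box[0]:box[1]]
    cs,_=cv2.findContours(q,cv2.RETR_EXTERNAL,cv2.CHAIN_APPROX_NONE);c=max(cs,key=cv2.contourArea)
    M[cam]=cv2.fillPoly(np.zeros_like(k),[cv2.convexHull(c)],255)
def cost(v,cams):
    e=0;c,s=np.cos(v[2]),np.sin(v[2])
    for cam in cams:
        P=np.array([px(cam,(v[0]+c*a-s*b,v[1]+s*a+c*b,z)) for a,b,z in S])
        h=cv2.convexHull(P.astype(np.float32))
        k=cv2.fillPoly(np.zeros((480,640),np.uint8),[np.round(h*16).astype(np.int32)],255,cv2.LINE_AA,4)
        e+=np.abs(k.astype(float)-M[cam]).sum()/255
    return e
for cams in(("top",),("scene",),("top","scene")):
    r=minimize(cost,[.577,.083,-.08],args=(cams,),method="Nelder-Mead",options=dict(initial_simplex=[[.577,.083,-.08],[.587,.083,-.08],[.577,.093,-.08],[.577,.083,-.02]]));print(cams,r.x,r.fun)
E
```

```text
far [0.108  0.6218] 0.6307224631306536
near [0.1089 0.5151] 0.5241303558918953
('top',) [ 0.5789  0.0838 -0.0955] 294.121568627451Traceback (most recent call last):
  File "<stdin>", line 30, in <module>
    res = _minimize_neldermead(fun, x0, args, callback, bounds=bounds,
                               **options)
    fsim[j] = func(sim[j])
              ~~~~^^^^^^^^
    fx = function(np.copy(x), *(wrapper_args + args))
  File "<stdin>", line 24, in cost
  File "h.py", line 10, in px
    c=ctrl.calibration(cam);v=np.array(c["R"])@np.array(X)+np.array(c["t"]);return np.array([c["fx"]*v[0]/v[2]+c["cx"],c["fy"]*v[1]/v[2]+c["cy"]])
ValueError: time passes only in moves, steps and waits
```

The line fits agree: the tray is at about (0.5775, 0.083) with yaw −0.108. The rake is at about (0.543, −0.230) with yaw about 0.03. I'll go above it now.

```bash
python3 -m handwheel '[[[0,0,-6],[0,0,0]],[[5,-2.3,-7],[0,0,0.1]],[[10,-4.7,-7],[0,0,0.2]],[[15,-7,-7],[0,0,0.3]],[[20,-9.4,-7],[0,0,0.413]]]' -1 40; python3 -c "
from h import *
st();print(tool(np.array([.543,-.2295,.26])-ctrl.get_obs()['tool_pos']))"
```

```text
t: 1.72
tool_pos: [0.4095, -0.3923, 0.3015]
tool_rot: [3.141, 0.042, 0.001]
contact_force: [0.3, -0.6, 0.1]
opening: 0.0851
grip_force: 0.0
1.73 [ 0.4095 -0.3923  0.3015] [[1.0, 0.027, 0.001], [0.027, -1.0, -0.0], [0.001, 0.0, -1.0]] [ 0.27 -0.58  0.11] 0.0851 0.0
[ 13.77669577 -15.91941824   4.15202155]
```

```bash
python3 -m handwheel '[[[3.5,-4,1],[0,0,0]],[[7,-8,2],[0,0,0]],[[10.5,-12,3],[0,0,0]],[[13.8,-15.9,4.2],[0,0,0]],[[13.8,-15.9,4.2],[0,0,0]]]'; python3 - <<'E'
from h import *
np.set_printoptions(suppress=True,precision=4)
for c in("scene","top"):
    im=ctrl.get_image(c)
    if c=="scene": cv2.imwrite("pics/s2.png",cv2.resize(im[60:260,200:400],None,fx=3,fy=3,interpolation=cv2.INTER_CUBIC))
    for r in ctrl.landmark_of(c,"rake_grip")[:2]: print(c,r["score"],r["position"],at(c,r["position"],.151))
st()
E
```

```text
t: 2.35
tool_pos: [0.5425, -0.2276, 0.2578]
tool_rot: [-3.139, -0.056, 0.003]
contact_force: [-0.8, -0.3, -0.2]
opening: 0.0856
grip_force: 0.0
scene 0.75 [286.0, 168.1] [ 0.5481 -0.2332  0.151 ]
top 0.57 [377.2, 240.1] [ 0.5456 -0.23    0.151 ]
2.55 [ 0.5413 -0.2315  0.2598] [[1.0, 0.03, 0.0], [0.03, -1.0, -0.001], [0.0, 0.001, -1.0]] [ 0.9 -1.2  0.2] 0.0856 0.0
```

View pics/s2.png

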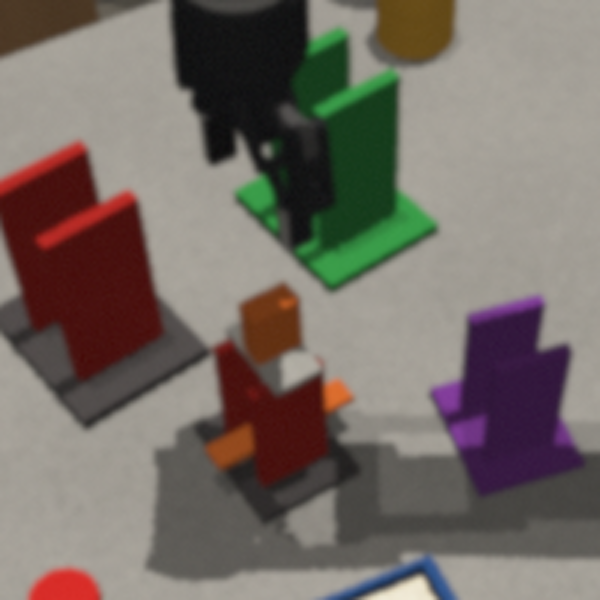

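The crop shows the gripper above the rake, grip block at crop (270,320), with nothing in the way. I'll descend and close.

```bash
python3 -m handwheel '[[[0.2,0,4],[0,0,0]],[[0.2,0,8],[0,0,0]],[[0.2,0,11],[0,0,0]],[[0.2,0,12.3],[0,0,0]],[[0.2,0,12.3],[0,0,0]]]'; python3 -m handwheel '[[[0,0,0],[0,0,0]],[[0,0,0],[0,0,0]],[[0,0,0],[0,0,0]],[[0,0,0],[0,0,0]],[[0,0,0],[0,0,0]]]' 1 60;python3 -m handwheel '[[[0,0,0],[0,0,0]],[[0,0,0],[0,0,0]],[[0,0,0],[0,0,0]]]'
```

```text
t: 3.18
tool_pos: [0.5431, -0.2311, 0.1361]
tool_rot: [-3.141, -0.046, 0.001]
contact_force: [0.2, -0.3, 0.5]
opening: 0.0855
grip_force: 0.0
t: 3.8
tool_pos: [0.5442, -0.2303, 0.1372]
tool_rot: [3.141, 0.049, 0.002]
contact_force: [0.1, 1.8, 2.6]
opening: 0.0214
grip_force: 59.7
t: 4.18
tool_pos: [0.5442, -0.2303, 0.1371]
tool_rot: [3.141, 0.049, 0.002]
contact_force: [0.5, 1.8, 4.9]
opening: 0.0211
grip_force: 59.8
```

```bash
python3 -m handwheel '[[[0,0,-0.5],[0,0,0]],[[0,0,-2.5],[0,0,0]],[[0,0,-5.5],[0,0,0]],[[0,0,-9],[0,0,0]],[[0,0,-12.5],[0,0,0]]]' 1 90; python3 -m handwheel '[[[0,0,0],[0,0,0]],[[0,0,0],[0,0,0]]]'; python3 -c "
from h import *
st();print(tool(np.array([.5635,-.046,.262])-ctrl.get_obs()['tool_pos']))"
```

```text
t: 4.8
tool_pos: [0.5432, -0.2305, 0.2626]
tool_rot: [3.141, 0.048, -0.001]
contact_force: [-0.1, -1.1, -3.5]
opening: 0.0208
grip_force: 88.1
t: 5.05
tool_pos: [0.5429, -0.2302, 0.2597]
tool_rot: [-3.14, -0.048, 0.003]
contact_force: [0.4, -0.3, -3.7]
opening: 0.021
grip_force: 88.4
5.05 [ 0.5429 -0.2302  0.2597] [[1.0, 0.031, -0.002], [0.031, -1.0, 0.001], [-0.002, -0.001, -1.0]] [ 0.36 -0.26 -3.71] 0.021 88.43498826026917
[  2.62016585 -18.34396284  -0.21429215]
```

```bash
python3 -m handwheel '[[[0.4,-3,0],[0,0,0.03]],[[1,-7,0],[0,0,0.06]],[[1.7,-12,0],[0,0,0.1]],[[2.3,-16,0],[0,0,0.139]],[[2.6,-18.4,0],[0,0,0.139]]]'; python3 -m handwheel '[[[0,0,0],[0,0,0]],[[0,0,0],[0,0,0]]]'; python3 - <<'E'
from h import *
np.set_printoptions(suppress=True,precision=4)
for c in("scene","top"):
    im=ctrl.get_image(c);cv2.imwrite(f"pics/{c}3.png",im)
    for q in("rake_grip","rake"):
        for r in ctrl.landmark_of(c,q)[:2]: print(c,q,r["score"],r["position"],at(c,r["position"],.262 if q=="rake" else .24))
st()
a=cv2.imread("pics/top3.png")[180:280,180:380];b=cv2.imread("pics/scene3.png")[100:420,220:440]
cv2.imwrite("pics/c3.png",np.hstack([cv2.resize(a,(400,200)),np.zeros((200,1,3),np.uint8),cv2.resize(b[:200],(220,200))]))
cv2.imwrite("pics/c3.png",cv2.resize(a,(800,400),interpolation=cv2.INTER_CUBIC))
E
```

```text
t: 5.68
tool_pos: [0.5627, -0.0436, 0.2581]
tool_rot: [-3.136, 0.168, 0.008]
contact_force: [-0.5, 0.2, -3.2]
opening: 0.021
grip_force: 88.8
t: 5.92
tool_pos: [0.5632, -0.0461, 0.2595]
tool_rot: [3.137, -0.17, -0.005]
contact_force: [-0.1, -0.2, -3.7]
opening: 0.0209
grip_force: 88.8
scene rake_grip 0.73 [326.0, 194.9] [ 0.5505 -0.069   0.24  ]
scene rake 0.91 [330.0, 201.1] [ 0.5609 -0.0396  0.262 ]
scene rake 0.45 [293.0, 210.2] [ 0.6243 -0.0559  0.262 ]
top rake_grip 0.47 [301.3, 232.2] [ 0.5619 -0.0439  0.24  ]
top rake 0.47 [301.2, 233.0] [ 0.5584 -0.0443  0.262 ]
6.22 [ 0.5639 -0.0464  0.2613] [[0.994, -0.109, -0.0], [-0.109, -0.994, -0.0], [-0.0, 0.0, -1.0]] [-0.09  0.36 -3.21] 0.021 88.82025718688965
```

View pics/c3.png

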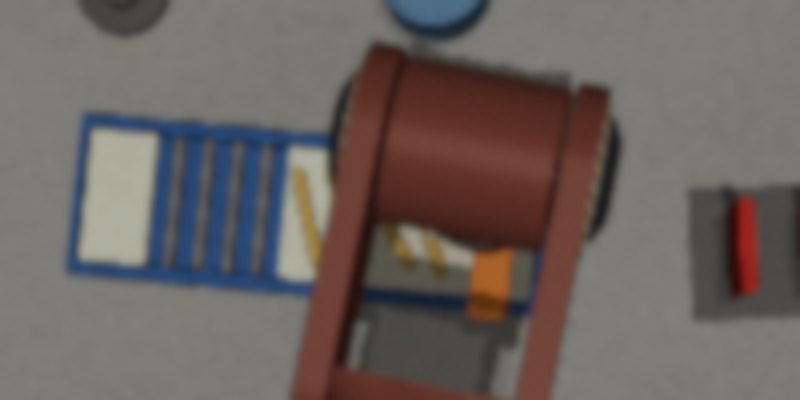

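View pics/scene3.png

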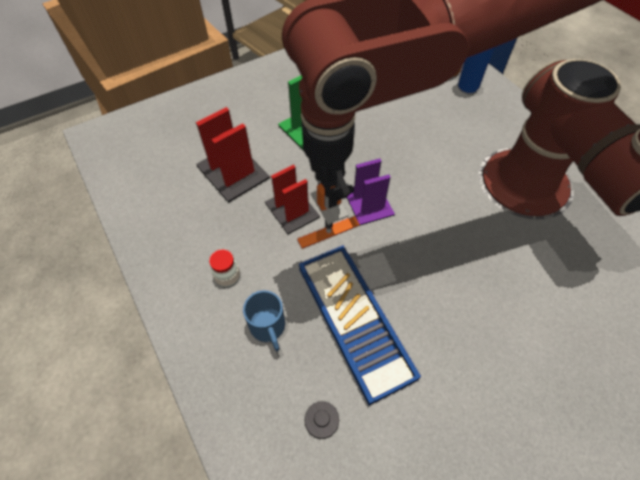

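The top crop shows the bar's near end at full-image pixel ~(302,259), behind all the pins. The scene shows the bar spanning (300,241)–(357,224), above the plain end. I'll check these against predictions.

```bash
python3 - <<'E'
from h import *
np.set_printoptions(suppress=True,precision=4)
C={c:ctrl.calibration(c) for c in("top","scene")}
def pr(cam,X):
    c=C[cam];v=np.array(c["R"])@np.array(X)+np.array(c["t"]);return np.array([c["fx"]*v[0]/v[2]+c["cx"],c["fy"]*v[1]/v[2]+c["cy"]])
a=-.109;ux=np.array([np.cos(a),np.sin(a),0]);uy=np.array([-np.sin(a),np.cos(a),0]);r0=np.array([.5638,-.0463,0])
for d in(.074,.092):
  z=.244-d
  for cam in C:
    im=cv2.cvtColor(cv2.imread(f"pics/{cam}3.png"),cv2.COLOR_BGR2HSV);k=cv2.inRange(im,(6,150,90),(20,255,255))
    box=(295,312,238,266) if cam=="top" else (290,362,215,255)
    ys,xs=np.nonzero(k[box[2]:box[3],box[0]:box[1]]);xs=xs+box[0];ys=ys+box[2]
    print(d,cam,"obs cols",xs.min(),xs.max(),"rows",ys.min(),ys.max(),ys[xs==xs.min()].mean(),ys[xs==xs.max()].mean())
    P=np.array([pr(cam,r0+sx*.062*ux+sy*.012*uy+np.array([0,0,z+h])) for sx in(-1,1) for sy in(-1,1) for h in(0,.008)])
    print(P.round(1).tolist())
E
```

```text
0.074 top obs cols 297 307 rows 242 259 257.5 244.5
[[305.6, 259.0], [305.5, 258.9], [295.9, 258.1], [295.7, 258.0], [310.3, 209.0], [310.3, 208.6], [300.6, 208.1], [300.5, 207.7]]
0.074 scene obs cols 299 358 rows 217 246 240.0 224.0
[[352.3, 212.7], [352.6, 210.3], [358.1, 222.0], [358.4, 219.6], [293.4, 235.8], [293.1, 233.4], [298.5, 245.7], [298.3, 243.4]]
0.092 top obs cols 297 307 rows 242 259 257.5 244.5
[[305.8, 259.2], [305.7, 259.1], [296.1, 258.3], [296.0, 258.2], [310.4, 209.8], [310.4, 209.4], [300.9, 208.9], [300.8, 208.5]]
0.092 scene obs cols 299 358 rows 217 246 240.0 224.0
[[351.8, 218.1], [352.0, 215.7], [357.5, 227.2], [357.7, 224.9], [293.9, 240.9], [293.7, 238.6], [298.9, 250.7], [298.8, 248.5]]
```

Prediction and image agree to within about 1 px. Lowering to just above the rims.

```bash
python3 -m handwheel '[[[0,0,4],[0,0,0]],[[0,0,8],[0,0,0]],[[0,0,10],[0,0,0]],[[0,0,11.2],[0,0,0]],[[0,0,11.5],[0,0,0]]]'; python3 -m handwheel '[[[0,0,0],[0,0,0]],[[0,0,0],[0,0,0]],[[0,0,0.2],[0,0,0]],[[0,0,0.4],[0,0,0]],[[0,0,0.4],[0,0,0]]]';python3 -m handwheel '[[[0,0,0.2],[0,0,0]],[[0,0,0.2],[0,0,0]]]'
```

```text
t: 6.85
tool_pos: [0.5643, -0.0459, 0.1466]
tool_rot: [3.137, -0.17, 0.001]
contact_force: [-0.1, -0.1, -3.9]
opening: 0.0209
grip_force: 88.8
t: 7.48
tool_pos: [0.5637, -0.0457, 0.142]
tool_rot: [-3.137, 0.17, 0.001]
contact_force: [0.3, -0.3, -4.5]
opening: 0.0213
grip_force: 88.8
t: 7.72
tool_pos: [0.5638, -0.0457, 0.14]
tool_rot: [-3.137, 0.17, 0.001]
contact_force: [-0.0, 0.3, -3.4]
opening: 0.0211
grip_force: 88.8
```

```bash
python3 -m handwheel '[[[0,0,0.2],[0,0,0]],[[0,0,0.2],[0,0,0]]]'; python3 -m handwheel '[[[0,0,0.2],[0,0,0]],[[0,0,0.2],[0,0,0]]]'
```

```text
t: 7.98
tool_pos: [0.5638, -0.0457, 0.138]
tool_rot: [-3.137, 0.17, 0.001]
contact_force: [-0.3, 0.0, -4.1]
opening: 0.0211
grip_force: 88.8
t: 8.22
tool_pos: [0.5642, -0.0458, 0.1367]
tool_rot: [3.137, -0.17, 0.001]
contact_force: [0.6, -0.3, -2.4]
opening: 0.021
grip_force: 88.9
```

```bash
for i in 1; do python3 -m handwheel '[[[0,0,0.1],[0,0,0]],[[0,0,0.1],[0,0,0]]]'; python3 -m handwheel '[[[0,0,0.1],[0,0,0]],[[0,0,0.1],[0,0,0]]]'; done
```

```text
t: 8.48
tool_pos: [0.5642, -0.0458, 0.1359]
tool_rot: [3.137, -0.17, 0.001]
contact_force: [-1.3, 0.1, 0.4]
opening: 0.0207
grip_force: 89.0
t: 8.72
tool_pos: [0.5642, -0.0458, 0.1349]
tool_rot: [3.137, -0.17, 0.001]
contact_force: [-2.2, 0.1, 2.1]
opening: 0.0212
grip_force: 89.3
```

Pressing about 5.8 N now. I'll check by eye that the shoulders, and not the teeth, are on the rims.

```bash
python3 - <<'E'
from h import *
C={c:ctrl.calibration(c) for c in("scene",)}
def pr(cam,X):
    c=C[cam];v=np.array(c["R"])@np.array(X)+np.array(c["t"]);return np.array([c["fx"]*v[0]/v[2]+c["cx"],c["fy"]*v[1]/v[2]+c["cy"]])
im=ctrl.get_image("scene");cv2.imwrite("pics/s4.png",cv2.resize(im[215:335,280:400],None,fx=5,fy=5,interpolation=cv2.INTER_CUBIC))
a=-.109;ux=np.array([np.cos(a),np.sin(a),0]);uy=np.array([-np.sin(a),np.cos(a),0]);r0=np.array([.564,-.0458,0])
for z in(.03,.042):
    P=np.array([pr("scene",r0+sx*.062*ux+.012*uy+np.array([0,0,z+h])) for sx in(-1,1) for h in(0,.008)]);print(z,((P-[280,215])*5).round().tolist())
st()
E
```

```text
0.03 [[369.0, 218.0], [370.0, 209.0], [107.0, 328.0], [107.0, 319.0]]
0.042 [[370.0, 204.0], [371.0, 195.0], [106.0, 314.0], [106.0, 306.0]]
8.78 [ 0.5642 -0.0458  0.1348] [[0.994, -0.108, 0.001], [-0.108, -0.994, -0.0], [0.001, 0.0, -1.0]] [-2.41  1.11  2.82] 0.0211 89.27156567573547
```

View pics/s4.png

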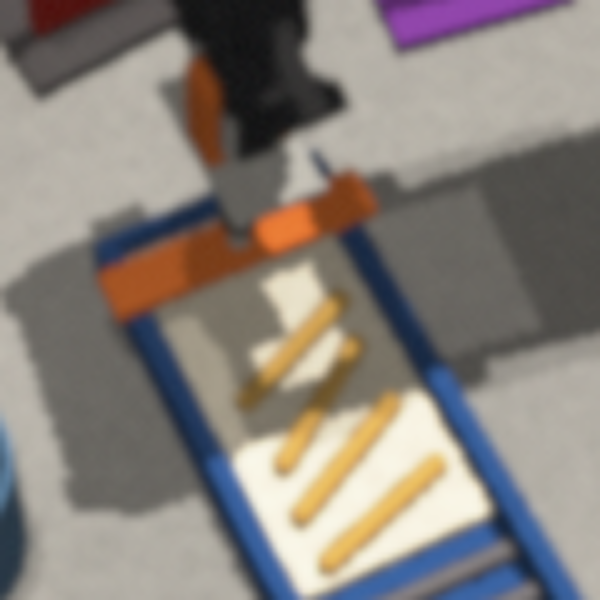

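The bar's lower front edge runs from (122,322) to (378,212), which matches shoulders at rim height with about 7 mm of overhang each side. All four pins are ahead. Now I start combing along tool −y.

```bash
python3 -m handwheel '[[[0,-0.4,0],[0,0,0]],[[0,-0.9,0],[0,0,0]],[[0,-1.4,0],[0,0,0]],[[0,-1.9,0],[0,0,0]],[[0,-2.4,0],[0,0,0]]]'; python3 -m handwheel '[[[0,-0.5,0],[0,0,0]],[[0,-1,0],[0,0,0]],[[0,-1.5,0],[0,0,0]],[[0,-2,0],[0,0,0]],[[0,-2.5,0],[0,0,0]]]'
```

```text
t: 9.4
tool_pos: [0.5668, -0.0217, 0.1346]
tool_rot: [3.136, -0.17, 0.001]
contact_force: [-0.7, -5.2, 2.7]
opening: 0.0209
grip_force: 89.8
t: 10.02
tool_pos: [0.5693, 0.0031, 0.1344]
tool_rot: [3.136, -0.17, -0.0]
contact_force: [-0.3, -5.2, 3.8]
opening: 0.0213
grip_force: 89.8
```

```bash
python3 -m handwheel '[[[0,-0.5,-0.03],[0,0,0]],[[0,-1,-0.05],[0,0,0]],[[0,-1.5,-0.05],[0,0,0]],[[0,-2,-0.05],[0,0,0]],[[0,-2.5,-0.05],[0,0,0]]]'; python3 -m handwheel '[[[0,-0.4,0],[0,0,0]],[[0,-0.8,0],[0,0,0]],[[0,-1.2,0],[0,0,0]],[[0,-1.6,0],[0,0,0]],[[0,-2,0],[0,0,0]]]'
```

```text
t: 10.65
tool_pos: [0.5717, 0.028, 0.1346]
tool_rot: [3.136, -0.17, -0.001]
contact_force: [-1.3, -4.8, 3.8]
opening: 0.0209
grip_force: 89.7
t: 11.28
tool_pos: [0.5737, 0.0477, 0.1346]
tool_rot: [3.136, -0.17, -0.002]
contact_force: [-1.0, -6.0, 3.2]
opening: 0.0209
grip_force: 89.7
```

```bash
python3 -m handwheel '[[[0,-0.4,0],[0,0,0]],[[0,-0.8,0],[0,0,0]],[[0,-1.2,0],[0,0,0]],[[0,-1.6,0],[0,0,0]],[[0,-2,0],[0,0,0]]]'; python3 -m handwheel '[[[0,-0.3,0],[0,0,0]],[[0,-0.6,0],[0,0,0]],[[0,-0.9,0],[0,0,0]],[[0,-1.2,0],[0,0,0]],[[0,-1.5,0],[0,0,0]]]'
```

```text
t: 11.9
tool_pos: [0.5759, 0.0676, 0.1346]
tool_rot: [3.136, -0.17, -0.002]
contact_force: [-0.4, -5.1, 3.0]
opening: 0.0212
grip_force: 89.7
t: 12.52
tool_pos: [0.5775, 0.0827, 0.1345]
tool_rot: [3.137, -0.17, -0.002]
contact_force: [-0.3, -6.0, 3.7]
opening: 0.021
grip_force: 89.8
```

```bash
python3 -c "
from h import *
im=ctrl.get_image('scene');cv2.imwrite('pics/s5.png',cv2.resize(im[270:410,300:430],None,fx=4,fy=4,interpolation=cv2.INTER_CUBIC))"
```

```text
(no output)
```

View pics/s5.png

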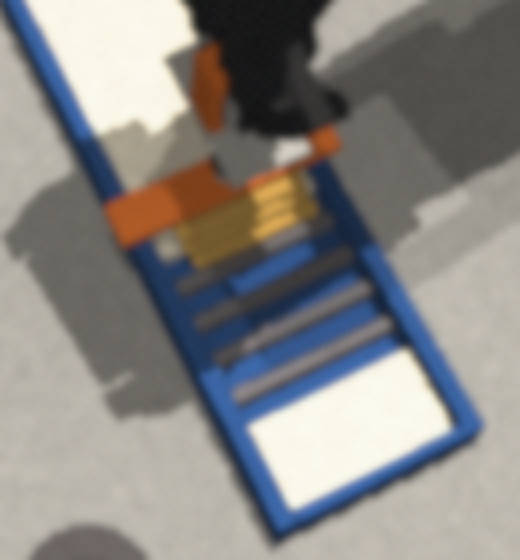

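The pins are bunched and aligned ahead of the rake, crop (200–310,190–260), right at the first groove. I continue slowly.

```bash
for i in 1; do python3 -m handwheel '[[[0,-0.25,0],[0,0,0]],[[0,-0.5,0],[0,0,0]],[[0,-0.75,0],[0,0,0]],[[0,-1,0],[0,0,0]]]'; python3 -m handwheel '[[[0,-0.25,0],[0,0,0]],[[0,-0.5,0],[0,0,0]],[[0,-0.75,0],[0,0,0]],[[0,-1,0],[0,0,0]]]';done
```

```text
t: 13.08
tool_pos: [0.5786, 0.0925, 0.1346]
tool_rot: [3.137, -0.17, -0.002]
contact_force: [0.1, -5.3, 2.8]
opening: 0.0207
grip_force: 89.9
t: 13.58
tool_pos: [0.5794, 0.1003, 0.1345]
tool_rot: [3.131, -0.169, -0.003]
contact_force: [-1.4, -12.1, 3.7]
opening: 0.0209
grip_force: 90.0
```

```bash
python3 -m handwheel '[[[0,-0.25,0],[0,0,0]],[[0,-0.5,0],[0,0,0]],[[0,-0.75,0],[0,0,0]],[[0,-1,0],[0,0,0]]]'; python3 -m handwheel '[[[0,-0.25,0],[0,0,0]],[[0,-0.5,0],[0,0,0]],[[0,-0.75,0],[0,0,0]],[[0,-1,0],[0,0,0]]]'
```

```text
t: 14.08
tool_pos: [0.5808, 0.1125, 0.1346]
tool_rot: [3.137, -0.17, -0.002]
contact_force: [-1.4, -4.0, 3.7]
opening: 0.021
grip_force: 90.4
t: 14.58
tool_pos: [0.5816, 0.12, 0.1345]
tool_rot: [3.13, -0.169, -0.003]
contact_force: [-1.4, -11.2, 5.0]
opening: 0.0213
grip_force: 90.2
```

```bash
python3 -m handwheel '[[[0,0,-0.1],[0,0,0]],[[0,-0.25,-0.1],[0,0,0]],[[0,-0.5,-0.1],[0,0,0]]]'; python3 -m handwheel '[[[0,-0.25,0],[0,0,0]],[[0,-0.5,0],[0,0,0]]]'; python3 -m handwheel '[[[0,-0.25,0],[0,0,0]],[[0,-0.5,0],[0,0,0]]]'
```

```text
t: 14.95
tool_pos: [0.5821, 0.1233, 0.1354]
tool_rot: [3.126, -0.169, -0.003]
contact_force: [-2.1, -14.3, 5.7]
opening: 0.021
grip_force: 91.1
t: 15.2
tool_pos: [0.583, 0.1327, 0.1354]
tool_rot: [-3.136, 0.17, 0.001]
contact_force: [-0.8, -4.5, 2.5]
opening: 0.0209
grip_force: 90.1
t: 15.45
tool_pos: [0.5834, 0.1366, 0.1354]
tool_rot: [3.134, -0.169, -0.002]
contact_force: [-1.7, -7.5, 2.2]
opening: 0.0209
grip_force: 89.9
```

```bash
python3 -m handwheel '[[[0,-0.2,-0.1],[0,0,0]],[[0,-0.4,-0.1],[0,0,0]]]'; python3 -m handwheel '[[[0,-0.2,0],[0,0,0]],[[0,-0.4,0],[0,0,0]]]'; python3 -m handwheel '[[[0,-0.2,0],[0,0,0]],[[0,-0.4,0],[0,0,0]]]'
```

```text
t: 15.7
tool_pos: [0.5837, 0.1389, 0.1362]
tool_rot: [3.13, -0.168, -0.002]
contact_force: [-1.3, -10.8, 2.0]
opening: 0.0209
grip_force: 89.8
t: 15.95
tool_pos: [0.5843, 0.1416, 0.1365]
tool_rot: [3.127, -0.168, -0.002]
contact_force: [-2.0, -13.3, 5.1]
opening: 0.021
grip_force: 90.3
t: 16.2
tool_pos: [0.5857, 0.1501, 0.1387]
tool_rot: [-3.135, 0.17, -0.001]
contact_force: [-2.6, -2.9, 8.7]
opening: 0.021
grip_force: 90.9
```

```bash
python3 -m handwheel '[[[0,0,-0.1],[0,0,0]],[[0,0,-0.1],[0,0,0]]]'; python3 -c "
from h import *
im=ctrl.get_image('scene');cv2.imwrite('pics/s6.png',cv2.resize(im[270:410,300:430],None,fx=4,fy=4,interpolation=cv2.INTER_CUBIC));st()"
```

```text
t: 16.45
tool_pos: [0.5855, 0.1501, 0.1394]
tool_rot: [-3.135, 0.169, -0.001]
contact_force: [-1.8, -2.1, 7.2]
opening: 0.0209
grip_force: 90.8
16.5 [0.5855 0.1501 0.1394] [[0.994, -0.108, 0.001], [-0.108, -0.994, 0.002], [0.001, -0.002, -1.0]] [-1.83 -3.38  7.24] 0.0212 90.81936836242676
```

View pics/s6.png

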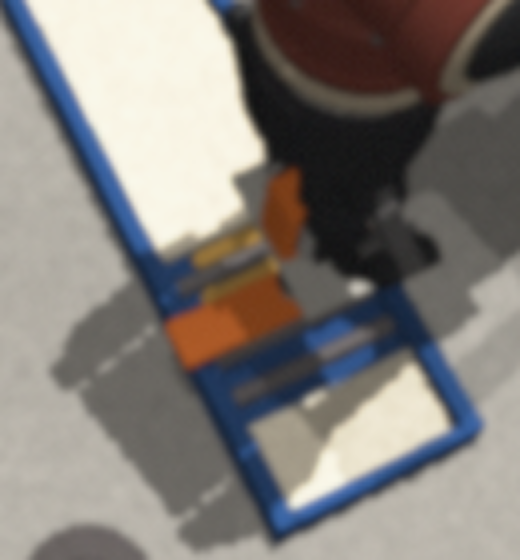

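Two pins are seated in grooves 1 and 2, at crop (228,247) and (240,280). The other two are hidden under the bar, and the rake is riding on one. I'll raise it a bit and see.

```bash
python3 -m handwheel '[[[0,0,-0.15],[0,0,0]],[[0,0,-0.15],[0,0,0]]]'; python3 -m handwheel '[[[0,0,-0.15],[0,0,0]],[[0,0,-0.15],[0,0,0]]]'
```

```text
t: 16.75
tool_pos: [0.5854, 0.1501, 0.1403]
tool_rot: [-3.135, 0.169, -0.001]
contact_force: [-1.5, -1.7, 5.7]
opening: 0.0213
grip_force: 90.6
t: 17.0
tool_pos: [0.5852, 0.1497, 0.1409]
tool_rot: [-3.136, 0.17, -0.0]
contact_force: [-0.4, -1.0, 4.9]
opening: 0.0213
grip_force: 90.4
```

The force profile says the teeth sit on a pin lying at deck level. I'll lift off, go back behind it and look.

```bash
python3 -m handwheel '[[[0,0,-1],[0,0,0]],[[0,0,-2],[0,0,0]],[[0,2,-2],[0,0,0]],[[0,4,-2],[0,0,0]],[[0,4,-2],[0,0,0]]]'; python3 -m handwheel '[[[0,3,-2],[0,0,0]],[[0,3,-2],[0,0,0]]]'; python3 -c "
from h import *
im=ctrl.get_image('scene');cv2.imwrite('pics/s7.png',cv2.resize(im[270:410,300:430],None,fx=4,fy=4,interpolation=cv2.INTER_CUBIC));st()"
```

```text
t: 17.62
tool_pos: [0.5802, 0.1073, 0.16]
tool_rot: [3.136, -0.174, -0.002]
contact_force: [0.1, -0.1, -2.7]
opening: 0.021
grip_force: 89.5
t: 17.88
tool_pos: [0.5785, 0.078, 0.1825]
tool_rot: [-3.137, 0.174, -0.005]
contact_force: [1.0, 0.1, -3.7]
opening: 0.0207
grip_force: 89.9
17.93 [0.578  0.0789 0.1814] [[0.994, -0.11, 0.001], [-0.11, -0.994, 0.001], [0.001, -0.001, -1.0]] [ 0.88 -0.18 -4.16] 0.0207 89.89438533782959
```

View pics/s7.png

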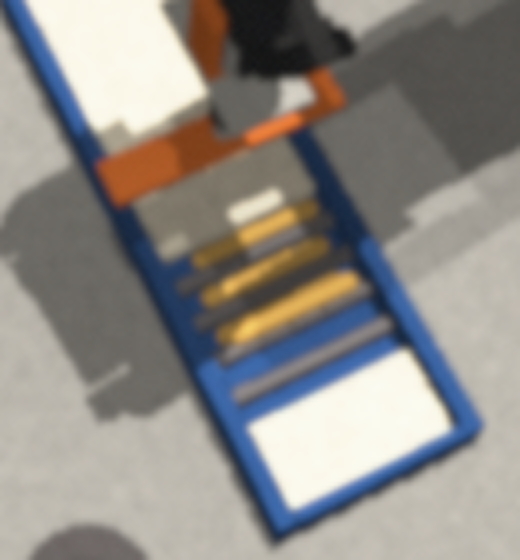

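The view shows pins in grooves 1–3 and a fourth lying on top at groove 3, crop (300,300), snagged. I'll re-enter behind it at tray y ≈ 40 mm and push it on.

```bash
python3 -m handwheel '[[[0,-2.2,0],[0,0,0]],[[0,-4.4,0.5],[0,0,0]],[[0,-4.4,2],[0,0,0]],[[0,-4.4,3.6],[0,0,0]],[[0,-4.4,4],[0,0,0]]]'; python3 -m handwheel '[[[0,0,0],[0,0,0]],[[0,0,0],[0,0,0]],[[0,0,0.1],[0,0,0]]]'; python3 -c "
from h import *
st()"
```

```text
t: 18.55
tool_pos: [0.5806, 0.123, 0.1377]
tool_rot: [3.136, -0.17, -0.008]
contact_force: [0.5, -0.3, -3.9]
opening: 0.021
grip_force: 89.9
t: 18.92
tool_pos: [0.5829, 0.1232, 0.1408]
tool_rot: [-3.137, 0.17, -0.003]
contact_force: [-0.2, -0.1, -3.7]
opening: 0.021
grip_force: 89.9
18.93 [0.5829 0.1232 0.1408] [[0.994, -0.108, 0.002], [-0.108, -0.994, 0.0], [0.002, -0.0, -1.0]] [-0.16 -0.08 -3.66] 0.021 89.88026976585388
```

```bash
python3 -m handwheel '[[[0,0,0.2],[0,0,0]],[[0,0,0.4],[0,0,0]],[[0,0,0.4],[0,0,0]]]'; python3 -m handwheel '[[[0,0,0.1],[0,0,0]],[[0,0,0.1],[0,0,0]]]'
```

```text
t: 19.3
tool_pos: [0.5825, 0.1233, 0.1364]
tool_rot: [-3.137, 0.17, -0.001]
contact_force: [-1.0, 0.6, -0.0]
opening: 0.0208
grip_force: 90.1
t: 19.55
tool_pos: [0.5826, 0.1233, 0.1354]
tool_rot: [-3.137, 0.17, -0.001]
contact_force: [-1.6, -0.2, 1.7]
opening: 0.0213
grip_force: 90.3
```

```bash
python3 -m handwheel '[[[0,-0.3,0],[0,0,0]],[[0,-0.6,0],[0,0,0]],[[0,-0.9,0],[0,0,0]]]'; python3 -m handwheel '[[[0,-0.2,0],[0,0,0]],[[0,-0.4,0],[0,0,0]]]'; python3 -m handwheel '[[[0,-0.2,0],[0,0,0]],[[0,-0.4,0],[0,0,0]]]'
```

```text
t: 19.92
tool_pos: [0.5838, 0.1319, 0.1352]
tool_rot: [3.136, -0.17, 0.002]
contact_force: [-0.4, -4.4, 2.1]
opening: 0.0212
grip_force: 90.6
t: 20.18
tool_pos: [0.584, 0.1362, 0.135]
tool_rot: [3.137, -0.17, 0.001]
contact_force: [-0.8, -3.9, 2.0]
opening: 0.021
grip_force: 90.6
t: 20.42
tool_pos: [0.5842, 0.1402, 0.1349]
tool_rot: [3.137, -0.17, 0.0]
contact_force: [-0.1, -4.7, 2.8]
opening: 0.0212
grip_force: 90.7
```

```bash
python3 -m handwheel '[[[0,-0.2,0],[0,0,0]],[[0,-0.4,0],[0,0,0]]]'; python3 -m handwheel '[[[0,-0.2,0],[0,0,0]],[[0,-0.4,0],[0,0,0]]]'; python3 -m handwheel '[[[0,-0.2,0],[0,0,0]],[[0,-0.4,0],[0,0,0]]]'
```

```text
t: 20.68
tool_pos: [0.5846, 0.1442, 0.1349]
tool_rot: [3.137, -0.17, -0.0]
contact_force: [-0.3, -4.9, 2.5]
opening: 0.0211
grip_force: 90.7
t: 20.92
tool_pos: [0.5849, 0.1469, 0.1347]
tool_rot: [3.133, -0.169, -0.001]
contact_force: [-2.1, -8.5, 3.9]
opening: 0.0211
grip_force: 90.6
t: 21.18
tool_pos: [0.5852, 0.1493, 0.1347]
tool_rot: [3.129, -0.168, -0.002]
contact_force: [-1.1, -13.2, 4.2]
opening: 0.0211
grip_force: 90.9
```

```bash
python3 -m handwheel '[[[0,-0.1,0],[0,0,0]]]'; python3 -m handwheel '[[[0,-0.1,0],[0,0,0]]]'
```

```text
t: 21.3
tool_pos: [0.5853, 0.1498, 0.1347]
tool_rot: [3.128, -0.168, -0.002]
contact_force: [-0.4, -13.6, 4.7]
opening: 0.0206
grip_force: 91.0
t: 21.42
tool_pos: [0.5853, 0.1503, 0.1347]
tool_rot: [3.127, -0.168, -0.002]
contact_force: [-1.0, -14.4, 4.0]
opening: 0.021
grip_force: 91.2
```

```bash
python3 -m handwheel '[[[0,-0.05,-0.05],[0,0,0]]]'; python3 -m handwheel '[[[0,-0.1,0],[0,0,0]]]'
```

```text
t: 21.55
tool_pos: [0.5854, 0.1506, 0.1351]
tool_rot: [3.127, -0.168, -0.002]
contact_force: [-1.9, -14.6, 4.8]
opening: 0.021
grip_force: 91.1
t: 21.68
tool_pos: [0.5855, 0.1513, 0.1352]
tool_rot: [3.126, -0.168, -0.002]
contact_force: [-0.9, -13.9, 4.6]
opening: 0.021
grip_force: 91.3
```

```bash
python3 -m handwheel '[[[0,-0.1,0],[0,0,0]]]'; python3 -m handwheel '[[[0,-0.1,0],[0,0,0]]]'; python3 -m handwheel '[[[0,-0.1,0],[0,0,0]]]'
```

```text
t: 21.8
tool_pos: [0.5857, 0.1521, 0.1353]
tool_rot: [3.126, -0.168, -0.002]
contact_force: [-3.0, -14.8, 5.4]
opening: 0.0209
grip_force: 91.5
t: 21.92
tool_pos: [0.5861, 0.157, 0.1353]
tool_rot: [3.137, -0.171, -0.0]
contact_force: [-0.1, -2.5, 1.5]
opening: 0.0213
grip_force: 90.9
t: 22.05
tool_pos: [0.5861, 0.1587, 0.1352]
tool_rot: [-3.137, 0.17, 0.0]
contact_force: [0.3, -4.6, 2.7]
opening: 0.0208
grip_force: 90.9
```

Through, and still low, so the pin is being carried on towards groove 4.

```bash
python3 -m handwheel '[[[0,-0.2,0],[0,0,0]],[[0,-0.4,0],[0,0,0]]]'; python3 -m handwheel '[[[0,-0.2,0],[0,0,0]],[[0,-0.4,0],[0,0,0]]]'; python3 -m handwheel '[[[0,-0.2,0],[0,0,0]],[[0,-0.4,0],[0,0,0]]]'
```

```text
t: 22.3
tool_pos: [0.5865, 0.1629, 0.1352]
tool_rot: [-3.137, 0.169, 0.001]
contact_force: [-0.4, -4.1, 2.4]
opening: 0.0211
grip_force: 90.9
t: 22.55
tool_pos: [0.5869, 0.1668, 0.1352]
tool_rot: [-3.137, 0.17, 0.0]
contact_force: [-0.6, -3.4, 2.0]
opening: 0.0207
grip_force: 90.9
t: 22.8
tool_pos: [0.5875, 0.1707, 0.1353]
tool_rot: [-3.137, 0.17, 0.0]
contact_force: [-1.3, -3.5, 1.7]
opening: 0.0208
grip_force: 90.9
```

```bash
python3 -m handwheel '[[[0,-0.2,0],[0,0,0]],[[0,-0.4,0],[0,0,0]],[[0,-0.6,0],[0,0,0]]]'; python3 -m handwheel '[[[0,-0.2,0],[0,0,0]],[[0,-0.4,0],[0,0,0]],[[0,-0.6,0],[0,0,0]]]'; python3 -m handwheel '[[[0,-0.3,0],[0,0,0]],[[0,-0.6,0],[0,0,0]],[[0,-0.9,0],[0,0,0]]]'; python3 -m handwheel '[[[0,-0.3,0],[0,0,0]],[[0,-0.7,0],[0,0,0]],[[0,-1.1,0],[0,0,0]],[[0,-1.4,0],[0,0,0]],[[0,-1.4,0],[0,0,0]]]'
```

```text
t: 23.18
tool_pos: [0.5881, 0.1766, 0.1353]
tool_rot: [-3.137, 0.17, 0.0]
contact_force: [-0.7, -4.5, 2.0]
opening: 0.0214
grip_force: 90.9
t: 23.55
tool_pos: [0.5888, 0.1826, 0.1353]
tool_rot: [-3.137, 0.17, 0.0]
contact_force: [0.1, -4.0, 2.4]
opening: 0.0213
grip_force: 90.9
t: 23.92
tool_pos: [0.5897, 0.1916, 0.1353]
tool_rot: [-3.137, 0.17, 0.0]
contact_force: [-0.6, -4.0, 1.7]
opening: 0.0213
grip_force: 90.9
t: 24.55
tool_pos: [0.5912, 0.2057, 0.1353]
tool_rot: [-3.136, 0.17, -0.0]
contact_force: [-0.3, -3.0, 1.0]
opening: 0.0208
grip_force: 91.0
```

Bearing on the strip at tray y ≈ 0.123. Lift clear, go back towards the stand, then measure the pins numerically, since all 10 views are used.

```bash
python3 -m handwheel '[[[0,0,0],[0,0,0]],[[0,0,-2],[0,0,0]],[[0,0,-5],[0,0,0]],[[0,0,-9],[0,0,0]],[[0,0,-13],[0,0,0]]]'; python3 -m handwheel '[[[0,5,0],[0,0,0]],[[0,10,0],[0,0,0]],[[0,15,0],[0,0,0]],[[0,20,0],[0,0,0]],[[0,25,0],[0,0,0]]]';  python3 -m handwheel '[[[0,5,0],[0,0,0]],[[0,10,0],[0,0,-0.05]],[[0,13,0],[0,0,-0.1]],[[0,15,0],[0,0,-0.139]],[[0,15,0],[0,0,-0.139]]]'; python3 - <<'E'
from h import *
np.set_printoptions(suppress=True,precision=4)
st()
a=-.108;T=np.array([.5775,.083])
def tr(p):
    d=p[:2]-T;return np.array([np.cos(a)*d[0]+np.sin(a)*d[1],-np.sin(a)*d[0]+np.cos(a)*d[1]])
C={c:ctrl.calibration(c) for c in("top","scene")}
for cam in C:
    im=ctrl.get_image(cam);cv2.imwrite(f"pics/{cam}8.png",im)
    c=C[cam];R=np.array(c["R"]);t=np.array(c["t"]);K=np.array([[c["fx"],0,c["cx"]],[0,c["fy"],c["cy"]],[0,0,1]])
    # rectify tray plane z=.014, 1 px=0.5mm ; cols = tray y -160..160, rows = tray x +55..-55
    M=np.array([[np.cos(a),-np.sin(a)],[np.sin(a),np.cos(a)]])
    def pr(x,y,z=.014):
        w=np.r_[M@[x,y]+T,z];v=K@(R@w+t);return v[:2]/v[2]
    src=np.float32([pr(.055,-.16),pr(.055,.16),pr(-.055,.16),pr(-.055,-.16)]);dst=np.float32([[0,0],[640,0],[640,220],[0,220]])
    W=cv2.warpPerspective(im,cv2.getPerspectiveTransform(src,dst),(640,220),flags=cv2.INTER_CUBIC);cv2.imwrite(f"pics/rect_{cam}.png",W)
    h=cv2.cvtColor(W,cv2.COLOR_BGR2HSV);k=cv2.inRange(h,(10,90,60),(28,255,255))
    n,l,s,ce=cv2.connectedComponentsWithStats(k)
    for i in range(1,n):
        if s[i,4]>150:
            ys,xs=np.nonzero(l==i);print(cam,"y %.1f x %.1f mm area mm2 %.0f"%(ce[i,0]/2-160,55-ce[i,1]/2,s[i,4]/4),cv2.minAreaRect(np.c_[xs,ys].astype(np.float32))[1:])
    p=k[60:160].mean(0)/255;print(cam,"profile y:frac",[(int(i/2-160),round(float(p[i]),2)) for i in range(320,600,6) if p[i]>.1])
    for r in ctrl.landmark_of(cam,"pin0")[:6]: print(cam,round(r["score"],2),tr(at(cam,r["position"],.011))*1000)
E
```

```text
t: 25.18
tool_pos: [0.5906, 0.206, 0.2664]
tool_rot: [-3.135, 0.169, 0.002]
contact_force: [0.5, 0.6, -2.6]
opening: 0.021
grip_force: 90.0
t: 25.8
tool_pos: [0.5638, -0.0438, 0.2656]
tool_rot: [-3.135, 0.169, -0.001]
contact_force: [0.7, -0.3, -4.3]
opening: 0.0211
grip_force: 90.4
t: 26.42
tool_pos: [0.5478, -0.1928, 0.2653]
tool_rot: [-3.14, -0.045, -0.0]
contact_force: [-0.6, 0.4, -2.9]
opening: 0.0211
grip_force: 90.3
26.43 [ 0.5478 -0.1928  0.2653] [[1.0, 0.029, 0.0], [0.029, -1.0, 0.002], [0.0, -0.002, -1.0]] [-0.55  0.36 -2.87] 0.0211 90.33233284950256
top y 64.9 x -0.6 mm area mm2 715 ((137.0, 22.0), 90.0)
top y 44.8 x -2.7 mm area mm2 725 ((136.0, 23.0), 90.0)
top y 82.8 x -2.9 mm area mm2 743 ((135.0, 24.0), 90.0)
top y 25.5 x -7.8 mm area mm2 638 ((138.0, 19.0), 90.0)
top profile y:frac [(21, 0.93), (24, 1.0), (27, 1.0), (30, 0.96), (39, 0.21), (42, 1.0), (45, 1.0), (48, 1.0), (60, 0.95), (63, 1.0), (66, 1.0), (69, 1.0), (78, 1.0), (81, 1.0), (84, 1.0), (87, 1.0)]
top 0.62 [-2.2129 40.6609]
top 0.6 [-10.1564  91.2651]
top 0.49 [ 9.1539 60.791 ]
top 0.42 [-15.0701  16.0129]
scene y 64.9 x -3.3 mm area mm2 777 ((138.0, 23.0), 90.0)
scene y 44.8 x -5.4 mm area mm2 792 ((138.0, 24.0), 90.0)
scene y 82.9 x -6.2 mm area mm2 750 ((140.0, 23.0), 90.0)
scene y 25.2 x -11.4 mm area mm2 766 ((144.0, 22.0), 90.0)
scene profile y:frac [(21, 0.94), (24, 0.98), (27, 0.99), (30, 0.95), (39, 0.72), (42, 1.0), (45, 1.0), (48, 1.0), (60, 1.0), (63, 1.0), (66, 1.0), (69, 1.0), (78, 1.0), (81, 1.0), (84, 1.0), (87, 1.0)]
scene 0.62 [-11.9695  31.0263]
scene 0.61 [-11.106   82.5539]
scene 0.56 [ 1.1815 67.4297]
scene 0.56 [-7.8226 45.0266]
```

Both cameras agree: the pins lie at tray y = 25, 45, 65 and 83 mm, parallel, one in each of grooves 1–4. Now I'll hang the rake.

```bash
python3 -m handwheel '[[[-0.4,2,0],[0,0,0]],[[-0.5,3.7,0],[0,0,0]],[[-0.5,3.7,0],[0,0,0]],[[-0.5,3.7,0],[0,0,0]],[[-0.5,3.7,0],[0,0,0]]]'; python3 - <<'E'
from h import *
np.set_printoptions(suppress=True,precision=4)
C=ctrl.calibration("top");st()
im=ctrl.get_image("top");h=cv2.cvtColor(im,cv2.COLOR_BGR2HSV);k=cv2.inRange(h,(6,150,90),(22,255,255))
ys,xs=np.nonzero(k[200:290,350:410]);print(xs.min()+350,xs.max()+350,ys.min()+200,ys.max()+200)
r0=np.array([.544,-.2303]);a=.03
for s in(-1,1):
    for b in(-1,1):
        w=np.r_[r0+s*.062*np.array([np.cos(a),np.sin(a)])+b*.012*np.array([-np.sin(a),np.cos(a)]),.265-.017-.0895+.008]
        v=np.array(C["R"])@w+np.array(C["t"]);print(C["fx"]*v[0]/v[2]+C["cx"],C["fy"]*v[1]/v[2]+C["cy"])
E
```

```text
t: 27.25
tool_pos: [0.5442, -0.2292, 0.2653]
tool_rot: [-3.141, -0.049, 0.0]
contact_force: [1.1, 0.9, -4.1]
opening: 0.0206
grip_force: 90.3
27.25 [ 0.5442 -0.2292  0.2653] [[1.0, 0.031, -0.0], [0.031, -1.0, 0.0], [-0.0, -0.0, -1.0]] [ 1.09  0.9  -4.14] 0.0206 90.33887028694153
355 406 203 286
384.1925227998579 265.3171689717709
374.4234602598533 265.7683393904842
381.4569441785236 215.10410760137785
371.74821644069453 215.55595946220228
```

```bash
python3 -m handwheel '[[[0,0.1,1.5],[0,0,0]],[[0,0.1,3],[0,0,0]],[[0,0.1,4.5],[0,0,0]],[[0,0.1,6],[0,0,0]]]'; python3 -m handwheel '[[[0,0,1.5],[0,0,0]],[[0,0,3],[0,0,0]],[[0,0,4.5],[0,0,0]],[[0,0,5.5],[0,0,0]],[[0,0,6],[0,0,0]]]'; python3 -m handwheel '[[[0,0,0.2],[0,0,0]],[[0,0,0.4],[0,0,0]],[[0,0,0.5],[0,0,0]],[[0,0,0.5],[0,0,0]]]'
```

```text
t: 27.8
tool_pos: [0.5439, -0.2303, 0.2035]
tool_rot: [-3.141, -0.048, 0.002]
contact_force: [0.3, -0.0, -3.6]
opening: 0.0213
grip_force: 90.5
t: 28.42
tool_pos: [0.544, -0.2304, 0.1444]
tool_rot: [-3.141, -0.048, 0.001]
contact_force: [-0.6, 0.1, -3.8]
opening: 0.0213
grip_force: 90.5
t: 28.92
tool_pos: [0.5443, -0.2306, 0.1405]
tool_rot: [3.141, 0.048, 0.001]
contact_force: [0.2, -1.1, -4.3]
opening: 0.021
grip_force: 90.5
```

```bash
python3 -m handwheel '[[[0,0,0.15],[0,0,0]],[[0,0,0.15],[0,0,0]]]'; python3 -m handwheel '[[[0,0,0.1],[0,0,0]],[[0,0,0.1],[0,0,0]]]'; python3 -m handwheel '[[[0,0,0.1],[0,0,0]],[[0,0,0.1],[0,0,0]]]'
```

```text
t: 29.18
tool_pos: [0.5441, -0.2305, 0.1387]
tool_rot: [-3.141, -0.048, 0.0]
contact_force: [-0.8, 0.0, -4.3]
opening: 0.0213
grip_force: 90.5
t: 29.42
tool_pos: [0.5442, -0.2304, 0.1377]
tool_rot: [-3.141, -0.048, 0.0]
contact_force: [-0.9, 0.2, -3.8]
opening: 0.0205
grip_force: 90.5
t: 29.68
tool_pos: [0.5443, -0.2306, 0.1373]
tool_rot: [3.141, 0.048, 0.0]
contact_force: [-1.2, 1.3, -2.3]
opening: 0.021
grip_force: 90.9
```

Touching the plates at the height where it was gripped. A little lower, then release.

```bash
python3 -m handwheel '[[[0,0,0.05],[0,0,0]],[[0,0,0.05],[0,0,0]]]'; python3 -m handwheel '[[[0,0,0],[0,0,0]],[[0,0,0],[0,0,0]],[[0,0,0],[0,0,0]],[[0,0,0],[0,0,0]],[[0,0,0],[0,0,0]]]' -1;  python3 -m handwheel '[[[0,0,0],[0,0,0]],[[0,0,-2],[0,0,0]],[[0,0,-5],[0,0,0]],[[0,0,-9],[0,0,0]],[[0,0,-13],[0,0,0]]]'; python3 -m handwheel '[[[4,8,-3],[0,0,0]],[[0,12,-3],[0,0,0]],[[-5,17,-3],[0,0,0]],[[-10,22,-3],[0,0,0]],[[-10,22,-3],[0,0,0]]]'; python3 - <<'E'
from h import *
np.set_printoptions(suppress=True,precision=4)
st()
im=ctrl.get_image("top");cv2.imwrite("pics/top9.png",im);a=cv2.imread("pics/top0.png")
d=cv2.absdiff(im,a).max(2);print("rake region diff",d[215:270,355:396].mean(),d[215:270,355:396].max())
for n,(x,y) in dict(jar=(342,165),mug=(288,174),gear=(211,177)).items(): print(n,d[y-20:y+20,x-20:x+20].mean())
ctrl.get_image("scene")
for c in("top","scene"):
  for q,z in(("rake",.12),("rake_grip",.151)):
    for r in ctrl.landmark_of(c,q)[:1]: print(c,q,r["score"],r["position"],at(c,r["position"],z))
hsv=cv2.cvtColor(im,cv2.COLOR_BGR2HSV)
for I in(im,a):
    k=cv2.inRange(cv2.cvtColor(I,cv2.COLOR_BGR2HSV),(0,0,150),(180,60,255))[225:255,355:395];ys,xs=np.nonzero(k);print("flange px",xs.mean()+355,ys.mean()+225,len(xs))
E
```

```text
t: 29.92
tool_pos: [0.5444, -0.2306, 0.1373]
tool_rot: [3.141, 0.048, 0.0]
contact_force: [-3.0, 2.4, 4.1]
opening: 0.0207
grip_force: 91.0
t: 30.55
tool_pos: [0.5442, -0.2305, 0.1363]
tool_rot: [3.141, 0.048, 0.0]
contact_force: [0.3, -0.7, -0.0]
opening: 0.0856
grip_force: 0.0
t: 31.18
tool_pos: [0.5443, -0.2306, 0.2693]
tool_rot: [3.14, 0.048, 0.002]
contact_force: [-0.3, -0.5, -0.7]
opening: 0.0855
grip_force: 0.0
t: 31.8
tool_pos: [0.4489, -0.456, 0.2983]
tool_rot: [3.139, 0.043, 0.001]
contact_force: [0.2, 0.8, 0.6]
opening: 0.0852
grip_force: 0.0
31.8 [ 0.4489 -0.456   0.2983] [[1.0, 0.028, 0.001], [0.028, -1.0, -0.002], [0.001, 0.002, -1.0]] [0.16 0.83 0.63] 0.0852 0.0
rake region diff 8.17960088691796 46
jar 6.169375
mug 5.65125
gear 5.599375
top rake 0.77 [376.9, 240.2] [ 0.5471 -0.2323  0.12  ]
top rake_grip 0.91 [378.6, 239.7] [ 0.5465 -0.2335  0.151 ]
scene rake 0.58 [288.5, 176.2] [ 0.5433 -0.2348  0.12  ]
scene rake_grip 0.96 [288.3, 165.2] [ 0.5399 -0.2378  0.151 ]
flange px 376.01556420233464 241.83657587548637 257
flange px 376.1803278688525 242.12704918032787 244
```

The rake hangs where it was, with the flange centroid within 0.3 px of the start, and the bystanders are unmoved. Handing in.

```bash
python3 -c "
from station import ctrl
print(ctrl.finish_job())"
```

```text
the job is handed in; nothing more can be done
None
```

The job is handed in: both cameras put the four pins in grooves 1–4, one to a groove, after a second comb, the rake is back hanging in the small red stand, and the jar, mug and gear are unmoved; no verdict was returned.

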